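# Put the hand tools back in their foam inserts

## Task

Put the four loose tools - the large and the small spanner, the yellow screwdriver and the red pliers - back into the foam inserts, each lying fully down in the cut-out that has its own shape and size. Leave the bit box where it lies.

Things in the scene. Friction and masses are not known exactly. Their poses are not given: they have to be found in the camera images.
- large_spanner: The longer of the two bright steel combination spanners, lying flat: 36 x 230 x 9 mm. Origin: middle of its length, on the underside; y along the shank towards the open jaw (36 mm wide), the ring end (28 mm wide) at -y, z up. Shank 10 mm wide across x, between 1 and 7 mm above the underside; balances near the origin; pinch it low. It and its insert lie within 0.2 rad of along world x.
- small_spanner: The shorter bright steel combination spanner, lying flat: 27 x 188 x 9 mm. Origin: middle of its length, on the underside; y along the shank towards the open jaw (26 mm wide), the ring end (21 mm wide) at -y, z up. Shank 8 mm wide across x, between 1 and 7 mm above the underside; balances near the origin; pinch it low. It and its insert lie within 0.2 rad of along world x.
- screwdriver: Screwdriver with a yellow handle, lying: 32 x 197 x 31 mm, 0.08 to 0.15 kg. Origin: middle of its length, on the underside; y towards the handle end, z up. The handle runs from y = 4 to 94 mm, 28 mm wide across x and 31 mm high; the steel blade runs to y = -98 mm, clear of the bench. Grip the handle at y = 40 mm. It and its insert lie within 0.2 rad of along world x.
- pliers: Slip-joint pliers with red grips, lying flat: 64 x 161 x 14 mm, 0.17 to 0.34 kg. They do not open. Origin: middle of the length, on the underside; y towards the ends of the grips (64 mm wide over both), jaws at -y, z up. At the pivot, y = -18 mm, they are about 28 to 34 mm wide across x and 12 mm high: grip there. They and their insert lie within 0.2 rad of along world x.
- insert_large_spanner: Fixed foam, 90 x 264 (y) x 24 mm, black over blue, with the longer spanner-shaped cut-out (246 mm; spanner fits either way round); blue cut-out floor 14 mm above the bench. Origin: centre of underside, z up. Tool home: on the blue floor, origin above this one, axes parallel; play 7 mm sideways, 8 mm endways. Equally deep finger hollows: 76 mm in x by 54 mm in y, centred at y = 0 mm.
- insert_small_spanner: Fixed foam, 90 x 222 (y) x 24 mm, black over blue, with the shorter spanner-shaped cut-out (204 mm; spanner fits either way round); blue cut-out floor 14 mm above the bench. Origin: centre of underside, z up. Tool home: on the blue floor, origin above this one, axes parallel; play 7 mm sideways, 8 mm endways. Equally deep finger hollows: 76 mm in x by 54 mm in y, centred at y = 0 mm.
- insert_screwdriver: Fixed foam, 90 x 231 (y) x 24 mm, black over blue, with a cut-out wide at +y for the handle (44 mm), a 21 mm slot at -y; blue cut-out floor 8 mm above the bench. Origin: centre of underside, z up. Tool home: on the blue floor, origin above this one, axes parallel; play 7 mm sideways, 8 mm endways. Equally deep finger hollows: 76 mm in x by 54 mm in y, centred at y = 40 mm.
- insert_pliers: Fixed foam, 90 x 205 (y) x 24 mm, black over blue, with a cut-out flared to 79 mm at +y for grips, 43 mm at -y for jaws; blue cut-out floor 12 mm above the bench. Origin: centre of underside, z up. Tool home: on the blue floor, origin above this one, axes parallel; play 7 mm sideways, 8 mm endways. Equally deep finger hollows: 76 mm in x by 54 mm in y, centred at y = -18 mm.
- bit_box: Bystander: small orange-red driver-bit holder with a row of bits, 34 x 100 x 38 mm, loose, behind the tools. Origin: centre of its underside; y along it. Not to be moved.
Things that resemble listed ones, but are neither listed nor needed, are in the scene too. Leave any black or turquoise look-alike of the screwdriver alone.

How it is judged (in metres and radians):
At the end, for the whole second after the job is handed in: Each tool lies flat at rest on the blue floor of its own insert's cut-out: origin within 14 mm of the insert's origin seen from above, underside no more than 3.5 mm above the floor, tilted less than 0.04 rad, long axes parallel within 0.15 rad (horizontal distance between large_spanner and insert_large_spanner below 0.014 m and z of large_spanner in the frame of insert_large_spanner between 0.01 and 0.0175 m and angle between each of large_spanner, small_spanner, screwdriver, pliers's own z axis and vertical below 0.04 rad and angle between the y axis of large_spanner and the y axis of insert_large_spanner, either way round below 0.15 rad and linear speed of each of large_spanner, small_spanner, screwdriver, pliers below 0.02 m/s and angular speed of each of large_spanner, small_spanner, screwdriver, pliers below 0.2 rad/s and horizontal distance between small_spanner and insert_small_spanner below 0.014 m and z of small_spanner in the frame of insert_small_spanner between 0.01 and 0.0175 m and angle between the y axis of small_spanner and the y axis of insert_small_spanner, either way round below 0.15 rad and horizontal distance between screwdriver and insert_screwdriver below 0.014 m and z of screwdriver in the frame of insert_screwdriver between 0.004 and 0.0115 m and angle between the y axis of screwdriver and the y axis of insert_screwdriver, either way round below 0.15 rad and horizontal distance between pliers and insert_pliers below 0.014 m and z of pliers in the frame of insert_pliers between 0.008 and 0.0155 m and angle between the y axis of pliers and the y axis of insert_pliers, either way round below 0.15 rad); the robot touches nothing.
It fails at once if the bit box was pushed more than 30 mm (distance of bit_box from where it was at the start of the episode above 0.03 m).
It also fails if it takes over 104 s, if anything falls off the work surface, if the arm or the gripper's body presses on something with over 40 N, if the wrist force passes 120 N, or if a joint passes its speed limit or range.

## Robot

A 7-joint arm with a two-finger parallel gripper is mounted at the origin on a cart in front of the work surface, level with it; the furniture and walls round the work are solid. World frame = base frame: x ahead of the robot, y to its left, z up, the work surface at z = 0. Lengths are in mm, angles in degrees, forces in N, time in s.
With the tool pointing down it reaches from about 425 to 875 mm from the base axis. Payload 9.9 kg.
Tool frame: the origin (TCP) lies between the finger pads; the fingertips stand 25 mm ahead of it and the grasp point (between the pads) lies 6 mm ahead of it; z points along the fingers, y is the line along which they close (so a half turn about z gives the same grasp; the last joint's range is limited). The gripper opens to 85 mm and grips with 20 to 120 N. Pads are 22 mm wide; open, the fingers measure 114 mm over their backs; the gripper's body (76 mm by 85 mm) begins 54 mm behind the grasp point. The pads swing forward as they close: fully open they stand 13 mm farther back than shut.
Start: joints at [-70.52, 32.985, 1.427, 82.34, -0.859, 64.687, -3.237], TCP at [277.572, 615.291, 256.289] pointing down, gripper open.
Joint ranges: [-157.87, 157.87], [-19.46, 123.44], [-87.15, 90], [11.01, 140.99], [-62.26, 242.26], [9.8, 113.94], [-161.44, 161.44]. Speed limits (degrees/s): [127.2, 127.2, 172.46, 172.46, 180, 180, 180].

## Interface

Orientations are given as a 3x3 rotation matrix whose columns are the frame's x, y, z axes.
In Python, from station import ctrl gives the robot as it stands. Calls block until the motion is done:
- ctrl.move_to(position, orientation): joint-space move of the TCP to a pose.
- ctrl.servo_line(position, vel=150, rotation=None): straight line of the TCP; rotation=None keeps the orientation; vel is the mean speed in mm/s.
- ctrl.set_joints(angles): joint-space move.
- ctrl.grip(opening, strength=None): opening from 0.0 (shut) to 1.0 (fully open); strength is the grip in N (None keeps the last); returns when the fingers have stopped.
- ctrl.pause(seconds).
- ctrl.solve_ik(position, orientation): joint angles nearest the present ones, or None.
- ctrl.capture(name): name is "side" or "top" or "wrist"; returns the picture (384x512x3 uint8, red, green, blue); there is no depth.
- ctrl.camera_params(name): a dict with "fovy" (degrees; the focal length in pixels is half the picture's height over the tangent of half this angle, whatever the lens; pixels are square), "cx", "cy" (the principal point, pixels), "dist" ([k1, k2, p1, p2, k3] as OpenCV has them; the pictures are not rectified), "world_from_camera" (4x4, takes a point from camera to world coordinates). Camera axes: x right, y up, looking along -z (the intrinsics and any distortion apply to the point x, -y, -z); pixel columns grow to the right and rows downward; lengths in mm; the calibration is good to about 2 mm. A picture is of the moment at which its call begins: read the wrist's pose just before it. camera_params takes no time and is no camera call; for the wrist camera it gives the pose at the moment of the call.
A pose or a line that the arm cannot do raises ctrl.Unreachable and nothing moves.
- ctrl.sign_off(): hands the job in; it is judged then, once.
Trained networks look in the newest picture that a camera, given by its name, has taken for a name from the list of things; names that differ only in an ending like _2 or _b are one class to them, and where a whole thing is asked for, a point or a joint stands for the part that bears it (a point fixed in the world has none). Each returns a list of dicts, best first, with "conf" (0 to 1); they miss things now and then, are a little off and sometimes report something else, mostly with a low value. They report only what shows in the picture. A call takes as long as a camera call. They do not tell look-alikes from the thing itself.
- ctrl.regions_of(camera, name): "pixels" (384x512 bool, what is visible of it) and "extent" ([left, top, right, bottom] in pixels, round what is visible of it).
Readings, each from a call of its own:
- ctrl.current_time_s(): time.
- ctrl.current_qpos(): joint angles.
- ctrl.current_qd(): joint speeds.
- ctrl.current_joint_efforts(): joint torques, N m.
- ctrl.current_ee_pos(): TCP position.
- ctrl.current_orientation(): TCP orientation.
- ctrl.current_contact_force(): force on the tool from outside, world axes, zero at the start.
- ctrl.current_moment(): the same for the moment, N m.
- ctrl.current_gripper_width(): opening from 0.0 (shut) to 1.0 (fully open).
- ctrl.current_gripper_force(): force on a finger pad.
Only numpy, scipy, OpenCV 4.12 (cv2) and the standard library are available. Lean on these libraries where they do the work, as an engineer would, in place of code of your own. Each camera call takes 0.05 s, during which the arm holds its last target. There are 200 camera calls.

## Working session

There is one attempt and no reset: what is moved stays moved. The work goes in short steps, each a Python script; the robot and the scene stay as the last script left them, time stands still between calls to the robot, and variables do not carry over. Pictures are saved under pics/ and viewed, at most 14 in all, crops included, and the job is handed in when it is done.

```bash
mkdir -p pics; ls
python3 - <<'E'
from station import ctrl
import cv2
for n in ["top","side"]:
    im=ctrl.capture(n); cv2.imwrite(f"pics/{n}0.png",cv2.resize(im[:,:,::-1],(800,600),interpolation=cv2.INTER_CUBIC))
    import numpy as np
    np.save(f"{n}0.npy",im)
    print(n,ctrl.camera_params(n))
print(ctrl.camera_params("wrist")); print(ctrl.current_time_s())
for t in ["large_spanner","small_spanner","screwdriver","pliers","bit_box"]:
  for k in [t]+(["insert_"+t] if t!="bit_box" else []):
    for r in ctrl.regions_of("top",k): print(k,round(r["conf"],2),r["extent"],r["pixels"].sum())
print(ctrl.current_time_s())
E
```

```text
pics
top {'fovy': 47.9748937009992, 'cx': 257.1381781081634, 'cy': 190.46859981615216, 'dist': array([-0.13893541,  0.        ,  0.        ,  0.        ,  0.        ]), 'world_from_camera': array([[-1.17777062e-02,  9.85360224e-01, -1.70077965e-01,
         2.82795670e+02],
       [-9.99770588e-01, -1.46473711e-02, -1.56277307e-02,
         7.39133015e+01],
       [-1.78901393e-02,  1.69854888e-01,  9.85306683e-01,
         1.72702813e+03],
       [ 0.00000000e+00,  0.00000000e+00,  0.00000000e+00,
         1.00000000e+00]])}
side {'fovy': 43.42454964244885, 'cx': 254.1804242141641, 'cy': 190.86978500933634, 'dist': array([-0.0789041,  0.       ,  0.       ,  0.       ,  0.       ]), 'world_from_camera': array([[ 9.23567271e-01,  1.92460081e-01, -3.31636266e-01,
        -6.12316472e+00],
       [-3.83417907e-01,  4.72049560e-01, -7.93826128e-01,
        -1.23010071e+03],
       [ 3.76891240e-03,  8.60307114e-01,  5.09762165e-01,
         8.85366622e+02],
       [ 0.00000000e+00,  0.00000000e+00,  0.00000000e+00,
         1.00000000e+00]])}
{'fovy': 63.91123342917971, 'cx': 253.211691
[... 464 characters left out ...]
00000000e+00]])}
0.1
large_spanner 0.58 [195.9, 191.5, 211.5, 245.4] 187
insert_large_spanner 0.9 [314.4, 179.6, 339.9, 247.9] 1481
small_spanner 0.47 [231.0, 191.7, 233.1, 230.9] 5
small_spanner 0.3 [167.4, 198.7, 187.1, 240.6] 259
insert_small_spanner 0.91 [345.6, 179.3, 366.0, 238.2] 1323
screwdriver 0.72 [253.3, 163.3, 267.0, 208.7] 241
screwdriver 0.68 [134.8, 196.7, 155.5, 216.0] 186
screwdriver 0.55 [252.5, 213.9, 262.8, 244.2] 193
screwdriver 0.43 [345.3, 181.1, 366.7, 238.1] 1258
insert_screwdriver 0.62 [283.1, 183.4, 311.1, 243.4] 1302
pliers 0.47 [172.8, 200.3, 187.8, 240.0] 213
insert_pliers 0.96 [371.9, 185.8, 395.4, 234.6] 1139
bit_box 0.73 [235.1, 165.1, 257.9, 178.7] 218
0.55
```

Run:
```python
import numpy as np,cv2
im=np.load("top0.npy")[140:270,110:410]
cv2.imwrite("pics/crop0.png",cv2.resize(im[:,:,::-1],(800,347),interpolation=cv2.INTER_CUBIC))
```

```text
(no output)
```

View pics/crop0.png

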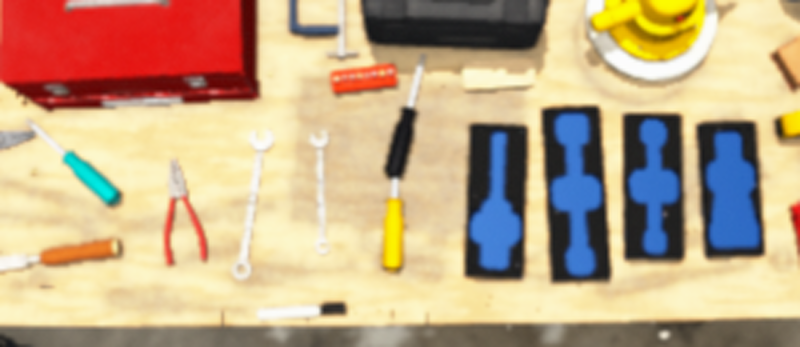

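View pics/side0.png

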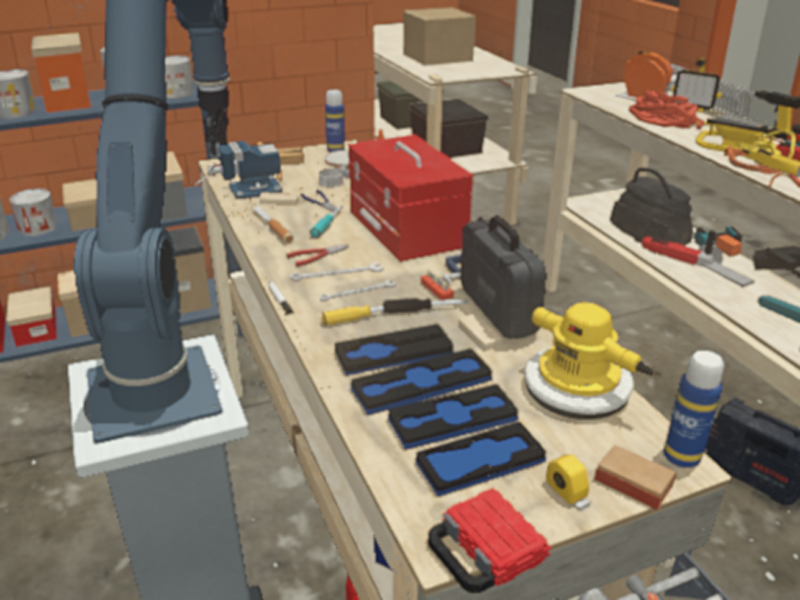

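The top crop shows, in full-picture pixels:
- **Pliers:** red, at (179,219). No red rival nearby.
- **Large spanner:** (205,217), the longer of the two steel ones.
- **Small spanner:** (230,211).
- **Yellow screwdriver:** handle at (257,228). The black look-alike at (261,193) may lie on its blade; turquoise is at (145,206) and an orange-handled tool at (140,234).
- **Inserts, left to right:** screwdriver, large, small, pliers.

Next I'll take close wrist views.

```bash
cat > h.py <<'E'
from station import ctrl
import numpy as np,cv2
def K(p):
    f=192/np.tan(np.radians(p["fovy"]/2)); return np.array([[f,0,p["cx"]],[0,f,p["cy"]],[0,0,1.]])
def p2w(p,uv,z):
    n=cv2.undistortPoints(np.array(uv,float).reshape(-1,1,2),K(p),p["dist"]).reshape(-1,2)
    M=p["world_from_camera"]; d=np.c_[n[:,0],-n[:,1],-np.ones(len(n))]@M[:3,:3].T; o=M[:3,3]
    return (o+d*((np.broadcast_to(z,len(n))-o[2])/d[:,2])[:,None])[:,:2]
def w2p(p,X):
    M=np.linalg.inv(p["world_from_camera"]); c=np.array(X,float)@M[:3,:3].T+M[:3,3]
    return cv2.projectPoints(np.c_[c[:,0],-c[:,1],-c[:,2]],np.zeros(3),np.zeros(3),K(p),p["dist"])[0].reshape(-1,2)
def R(a): # finger-closing axis y at angle a (deg) from world +y ; x axis at a
    c,s=np.cos(np.radians(a)),np.sin(np.radians(a))
    return np.array([[-c,-s,0],[-s,c,0],[0,0,-1.]])
E
python3 - <<'E'
from h import *
import pickle
p=ctrl.camera_params("top"); np.set_printoptions(precision=1,suppress=True)
print(ctrl.current_orientation())
uv=[(179,219),(205,217),(230,211),(257,228),(296,215),(327,213),(355,209),(383,210)]
print(p2w(p,uv,10))
for q in [(500,250,300),(500,-230,300)]:
    for a in (0,180):
        print(q,a,ctrl.solve_ik(q,R(a)))
E
```

```text
[[-0.9  0.4 -0. ]
 [ 0.4  0.9 -0. ]
 [-0.  -0.  -1. ]]
[[ 467.3  417.2]
 [ 474.2  311.8]
 [ 497.2  211.1]
 [ 427.5  103.5]
 [ 477.3  -53.1]
 [ 483.4 -177.7]
 [ 497.7 -291.6]
 [ 491.6 -405.9]]
(500, 250, 300) 0 [-31.4  20.9   0.1  96.4  -0.   62.7  58.7]
(500, 250, 300) 180 [-60.3  26.3  44.7  97.4 -20.2  64.7 -99.8]
(500, -230, 300) 0 [ -2.8  22.9  33.2  98.4 -13.9  62.9 124.8]
(500, -230, 300) 180 [-20.5  35.9  70.7  98.9 -35.7  71.6 -31. ]
```

Run:
```python
from h import *
import pickle
S={}
for i,q in enumerate([(440,250,280),(440,-230,260)]):
    ctrl.move_to(q,R(0)); ctrl.pause(0.2)
    p=ctrl.camera_params("wrist"); im=ctrl.capture("wrist"); print(q,ctrl.current_qpos(),ctrl.current_time_s())
    reg={}
    for k in (["large_spanner","small_spanner","screwdriver","pliers"],["insert_large_spanner","insert_small_spanner","insert_screwdriver","insert_pliers"])[i]:
        reg[k]=ctrl.regions_of("wrist",k)
        for r in reg[k]: print(k,round(r["conf"],2),r["extent"],r["pixels"].sum())
    S[i]=(p,im,reg); cv2.imwrite(f"pics/w{i}.png",cv2.resize(im[:,:,::-1],(800,600),interpolation=cv2.INTER_CUBIC))
pickle.dump(S,open("S.pkl","wb"))
```

```text
(440, 250, 280) [-3.51293457e+01  1.73250657e+01  1.88026037e-01  1.05376510e+02
 -7.42092295e-02  5.73113357e+01  5.51520754e+01] 2.2833
large_spanner 0.97 [277.5, 100.5, 331.8, 264.7] 1504
large_spanner 0.2 [121.8, 107.6, 150.5, 219.6] 2307
small_spanner 0.95 [211.5, 132.1, 239.8, 263.3] 1052
screwdriver 0.9 [123.4, 211.7, 153.7, 253.2] 695
screwdriver 0.88 [450.5, 186.8, 511.0, 253.0] 1874
screwdriver 0.7 [122.5, 106.8, 148.9, 217.6] 2131
pliers 0.63 [353.8, 117.9, 408.5, 239.5] 2138
(440, -230, 260) [  7.67653882  18.49996067  19.50119068 108.8832713   -7.54509334
  53.84934344 120.77421447] 4.4833
insert_large_spanner 0.65 [263.7, 90.0, 338.6, 302.4] 15444
insert_small_spanner 0.75 [164.3, 117.1, 242.4, 294.2] 12911
insert_small_spanner 0.72 [60.5, 117.9, 151.6, 279.5] 10891
insert_screwdriver 0.9 [350.3, 96.6, 459.4, 276.3] 12911
insert_pliers 0.6 [60.8, 116.6, 152.3, 281.7] 11082
```

View pics/w0.png

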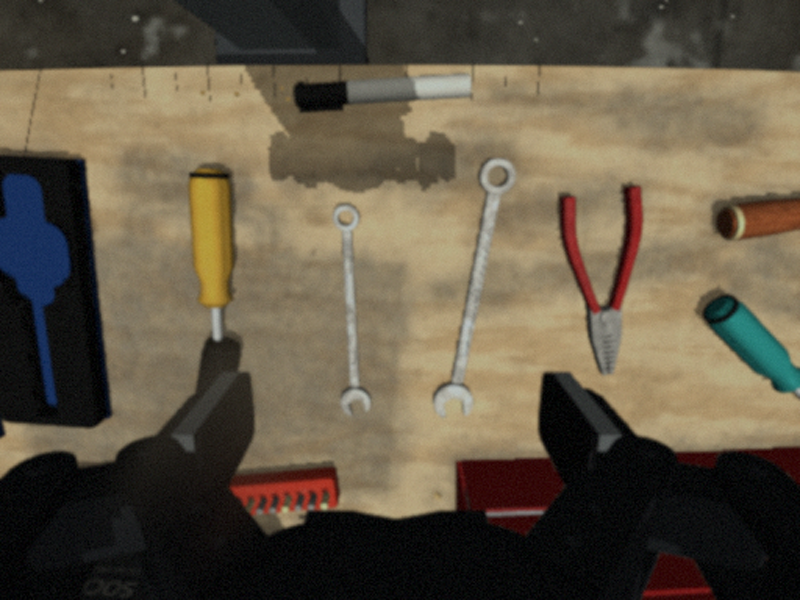

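View pics/w1.png

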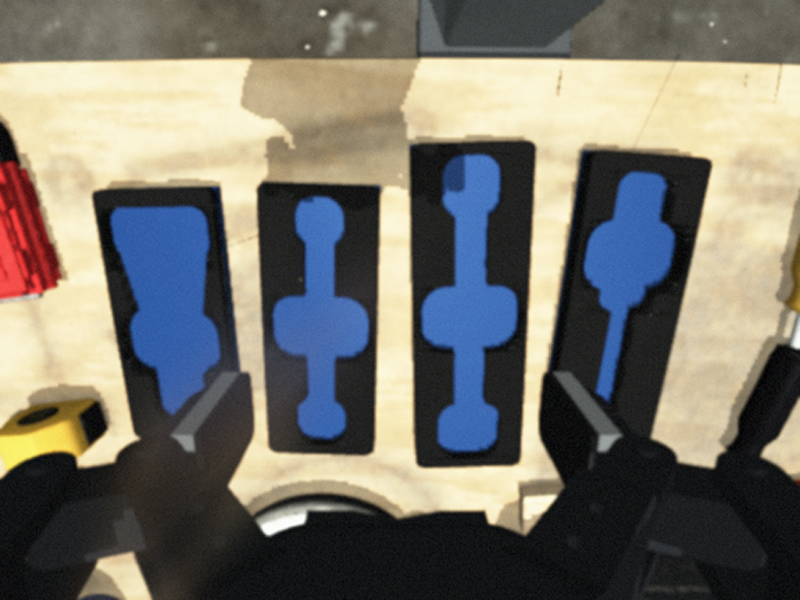

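Wrist view 0 (800×600) shows the tools:
- yellow screwdriver handle (212,240), its blade running into the black handle at (218,345)
- small spanner (350,310)
- large spanner (475,290)
- pliers (604,280)

View 1 shows the inserts: pliers (160,310), small (320,320), large (470,305), screwdriver (635,290). Next I'll check how the black look-alike touches the yellow blade, in one close crop.

Run:
```python
from h import *
import pickle
ctrl.move_to((540,100,170),R(0)); ctrl.pause(0.2)
p=ctrl.camera_params("wrist"); im=ctrl.capture("wrist"); print(ctrl.current_qpos(),ctrl.current_time_s())
rs=ctrl.regions_of("wrist","screwdriver"); [print(r["conf"],r["extent"]) for r in rs]
pickle.dump((p,im,rs),open("S2.pkl","wb")); cv2.imwrite("pics/w2.png",cv2.resize(im[:,:,::-1],(800,600),interpolation=cv2.INTER_CUBIC))
```

```text
[-23.98921489  28.43007264  12.91455711 108.22029169  -8.75374982
  44.2677445   83.60833939] 6.275
0.96 [240.9, 0.0, 281.2, 156.4]
0.6 [206.2, 150.5, 273.5, 327.6]
```

View pics/w2.png

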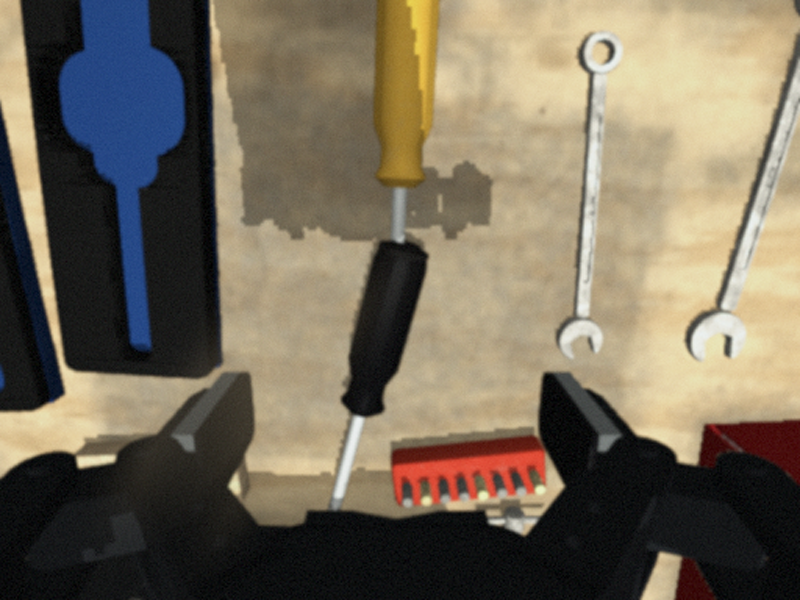

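The black look-alike's handle (395,320) lies on top of the yellow's blade, so I'll do the screwdriver last and lift it slowly. First, one nadir view per insert, and fit the poses.

```bash
cat >> h.py <<'E'
def rect(w):
    r=cv2.minAreaRect(w.astype(np.float32)); b=cv2.boxPoints(r); e=[b[1]-b[0],b[2]-b[1]]
    L=max(e,key=np.linalg.norm); W=min(e,key=np.linalg.norm); L=L*np.sign(L[0])
    return np.array(r[0]),np.degrees(np.arctan2(L[1],L[0])),np.linalg.norm(L),np.linalg.norm(W)
def axis_fit(w):   # centre of extremes, angle of long axis from world x
    m=w.mean(0); d=cv2.fitLine(w.astype(np.float32),cv2.DIST_L1,0,.01,.01).ravel()
    d=d[:2]*np.sign(d[0]); s=(w-m)@d
    n=np.array([-d[1],d[0]]); 
    bins=np.linspace(s.min(),s.max(),16); t=[];c=[]
    for a,b in zip(bins,bins[1:]):
        k=(s>=a)&(s<b); l=(w[k]-m)@n; t.append(s[k].mean()); c.append((l.min()+l.max())/2)
    f=np.polyfit(t,c,1); d2=d+f[0]*n; d2/=np.linalg.norm(d2); o=m+n*f[1]; s=(w-o)@d2
    return o+d2*(s.min()+s.max())/2,np.degrees(np.arctan2(d2[1],d2[0])),s.max()-s.min(),f
E
python3 - <<'E'
from h import *
import pickle
np.set_printoptions(precision=1,suppress=True)
S=pickle.load(open("S.pkl","rb")); p,im,reg=S[0]
for k,z in (("large_spanner",5),("small_spanner",5),("pliers",8)):
    v,u=np.nonzero(reg[k][0]["pixels"]); a=axis_fit(p2w(p,np.c_[u,v],z)); print(k,*a)
hsv=cv2.cvtColor(im,cv2.COLOR_RGB2HSV); m=cv2.inRange(hsv,(18,130,60),(30,255,255)); m[:, :100]=0; m[:,180:]=0; m[:100]=0; m[210:]=0
v,u=np.nonzero(m); w=p2w(p,np.c_[u,v],15); print("handle",*axis_fit(w),*rect(w),len(u))
ims={}
for k,x,y in (("screwdriver",477,-53),("large_spanner",483,-178),("small_spanner",498,-292),("pliers",492,-406)):
    ctrl.move_to((x-5,y,220),R(0)); ctrl.pause(0.15)
    p=ctrl.camera_params("wrist"); im=ctrl.capture("wrist"); ims[k]=(p,im)
    hsv=cv2.cvtColor(im,cv2.COLOR_RGB2HSV)
    m=cv2.inRange(hsv,(0,0,0),(179,255,75))|cv2.inRange(hsv,(100,120,0),(125,255,255)); m=cv2.morphologyEx(m,cv2.MORPH_OPEN,np.ones((5,5)))
    n,lab,st,_=cv2.connectedComponentsWithStats(m); c=w2p(p,[(x,y,24)])[0].round().astype(int)
    v,u=np.nonzero(lab==lab[c[1],c[0]]); print(k,c,*rect(p2w(p,np.c_[u,v],24)),st[lab[c[1],c[0]]])
    b=cv2.inRange(hsv,(100,120,30),(125,255,255)); b[lab!=lab[c[1],c[0]]]=0; v,u=np.nonzero(b); print("  blue",*rect(p2w(p,np.c_[u,v],14)))
pickle.dump(ims,open("I.pkl","wb"))
A=np.vstack([np.hstack([ims[k][1] for k in ("screwdriver","large_spanner")]),np.hstack([ims[k][1] for k in ("small_spanner","pliers")])])
cv2.imwrite("pics/ins.png",cv2.resize(A[:,:,::-1],(800,600),interpolation=cv2.INTER_AREA)); print(ctrl.current_time_s())
E
```

```text
large_spanner [480.7 315.8] -8.26861371116868 226.08124929230235 [0.  0.1]
small_spanner [497.1 211.4] 1.5914432771884623 185.118498204393 [0.  0.2]
pliers [472.4 424.1] 8.338185590249752 160.73745201333827 [ 0.2 -1.6]
handle [431.6 101.4] -2.9326466786399585 112.2139124531266 [0. 0.] [431.6 101.7] -2.8996432 112.20567 33.56611 2070
screwdriver [253 176] [479.5 -52.8] -3.3060012 229.93944 87.86079 [  210    59    96   218 17820]
  blue [480.8 -51.2] -1.559119 207.10158 77.23895
large_spanner [253 176] [ 489.2 -172.3] 1.6467956 262.78754 88.36499 [  209    47    93   245 20274]
  blue [ 489.9 -172.3] 2.105063 249.35306 77.98659
small_spanner [253 176] [ 497.8 -290.3] -1.8129851 220.56537 88.11406 [  212    62    91   209 17238]
  blue [ 498.5 -290. ] -1.6470256 206.35579 78.64015
pliers [253 175] [ 491.8 -408.2] 0.7961063 203.46767 88.5915 [  204    72    91   191 15711]
  blue [ 491.8 -407.8] 1.3147233 180.25189 81.00521
9.4917
```

View pics/ins.png

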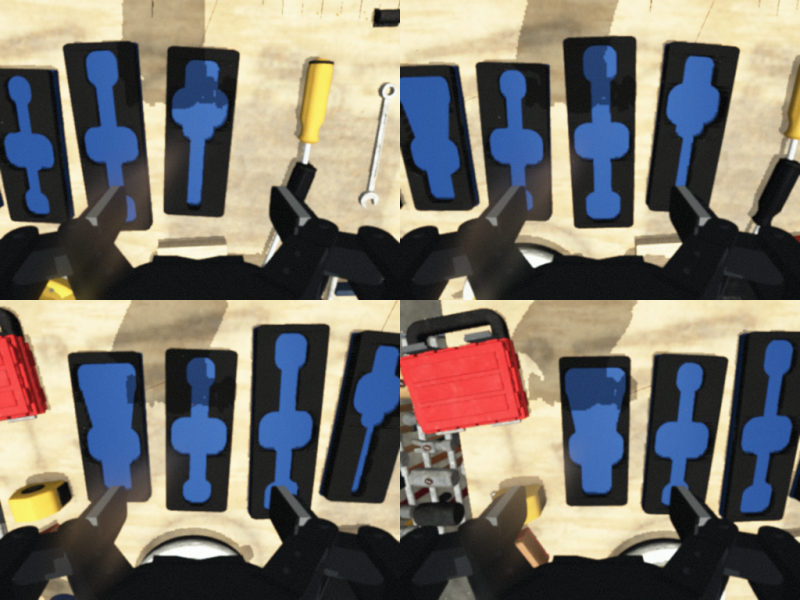

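Inserts fit well: about 88–90 mm wide and 203–263 mm long, with centres known and all yaws within 4°. The yellow screwdriver's handle end and the pliers' grips already point the same way as their cut-outs. Now refine the pliers' angle and move the large spanner.

```bash
cat >> h.py <<'E'
INS=dict(screwdriver=((479.5,-52.8),-3.3),large_spanner=((489.2,-172.3),1.65),small_spanner=((497.8,-290.3),-1.81),pliers=((491.8,-408.2),.8))
def u(a): return np.array([np.cos(np.radians(a)),np.sin(np.radians(a))])
def st(s): print(s,"t",round(ctrl.current_time_s(),1),"w",round(ctrl.current_gripper_width(),3),"F",round(ctrl.current_gripper_force(),1),"f",np.round(ctrl.current_contact_force(),1),"z",round(ctrl.current_ee_pos()[2],1))
def pick(xy,a,z,op,strength,probe=None):
    ctrl.grip(op,strength); ctrl.move_to((*xy,140),R(a))
    if probe:
        ctrl.servo_line((*xy,probe),200); ctrl.grip(0,20); st("probe"); ctrl.grip(op,strength)
    ctrl.servo_line((*xy,z+15),200); ctrl.servo_line((*xy,z),40); st("down")
    ctrl.grip(0,strength); st("grip")
def place(xy,a,z,rel,h=140):
    ctrl.servo_line((*xy,h),300,R(a)); st("over")
    ctrl.servo_line((*xy,z+22),150); ctrl.servo_line((*xy,z),50); st("placed")
    ctrl.grip(rel); st("rel"); ctrl.servo_line((*xy,z+70),200)
E
python3 - <<'E'
from h import *
import pickle
S=pickle.load(open("S.pkl","rb")); p,im,reg=S[0]
v,uu=np.nonzero(reg["pliers"][0]["pixels"]); w=p2w(p,np.c_[uu,v],8)
for d in (0,2,4):
    e=u(d); n=np.array([-e[1],e[0]]); s=w@e; l=w@n; b=np.linspace(s.min(),s.max(),12)
    print(d,s.min(),s.max(),[(round(l[k].min(),1),round(l[k].max(),1)) for k in [(s>=b[i])&(s<=b[i+1]) for i in range(11)]])
pick((480.7,315.8),-8.3,26,0.35,90,probe=40)
ctrl.servo_line((480.7,315.8,140),200); st("lift")
E
```

```text
0 388.78238633087193 551.5689901144411 [(np.float64(381.1), np.float64(447.8)), (np.float64(380.5), np.float64(450.0)), (np.float64(382.7), np.float64(450.6)), (np.float64(386.7), np.float64(449.2)), (np.float64(393.2), np.float64(447.1)), (np.float64(399.9), np.float64(445.0)), (np.float64(408.1), np.float64(443.4)), (np.float64(413.7), np.float64(445.2)), (np.float64(416.6), np.float64(445.5)), (np.float64(419.8), np.float64(444.9)), (np.float64(425.6), np.float64(443.0))]
2 403.92674485941035 566.535152229336 [(np.float64(366.9), np.float64(433.3)), (np.float64(366.0), np.float64(435.4)), (np.float64(368.0), np.float64(435.5)), (np.float64(372.7), np.float64(433.8)), (np.float64(377.4), np.float64(431.2)), (np.float64(383.6), np.float64(428.6)), (np.float64(391.2), np.float64(426.3)), (np.float64(396.3), np.float64(427.3)), (np.float64(398.8), np.float64(427.4)), (np.float64(401.3), np.float64(426.3)), (np.float64(406.6), np.float64(424.6))]
4 418.5789808694828 580.8110785292895 [(np.float64(351.1), np.float64(418.4)), (np.float64(351.1), np.float64(420.3)), (np.float64(352.7), np.float64(419.8)), (np.float64(356.8), np.float64(417.8)), (np.float64(362.3), np.float64(414.7)), (np.float64(368.0), np.float64(411.7)), (np.float64(375.2), np.float64(408.7)), (np.float64(378.4), np.float64(408.8)), (np.float64(380.3), np.float64(408.9)), (np.float64(382.3), np.float64(407.2)), (np.float64(387.1), np.float64(405.1))]
probe t 13.7 w -0.003 F 0.0 f [ 0.  -0.9  0. ] z 40.7
down t 14.8 w 0.348 F 0.0 f [ 0.5 -0.4 -0.3] z 25.7
grip t 15.2 w 0.081 F 88.5 f [-0.4 -0.3  4.5] z 26.4
lift t 15.9 w 0.079 F 88.3 f [-0.3 -0.1 -1.7] z 139.1
```

Run:
```python
from h import *
c,a=INS["large_spanner"]; place(c,a,40.5,0.35)
pick((497.1,211.4),1.6,26,0.3,90)
ctrl.servo_line((497.1,211.4,140),200); st("lift")
c,a=INS["small_spanner"]; place(c,a,40.5,0.35)
```

```text
over t 17.7 w 0.08 F 88.3 f [ 0.1 -0.  -1.5] z 139.8
placed t 18.9 w 0.079 F 88.9 f [-1.   0.3  3.1] z 40.4
rel t 19.3 w 0.349 F 0.0 f [ 0.3  1.  -0.2] z 40.4
down t 22.6 w 0.3 F 0.0 f [-0.6  0.3  0.4] z 25.9
grip t 22.9 w 0.048 F 88.8 f [-1.8  0.4  6. ] z 26.4
lift t 23.6 w 0.048 F 88.4 f [-0.1  0.8 -1.4] z 139.2
over t 25.4 w 0.051 F 88.4 f [-0.   0.6 -2.3] z 139.9
placed t 26.7 w 0.049 F 89.2 f [-1.   1.6  3.5] z 40.4
rel t 27.1 w 0.351 F 0.0 f [0.5 0.  0.2] z 40.4
```

Run:
```python
from h import *
g=np.array([472.4,424.1])+18*u(8)
ctrl.servo_line((497.8,-290.3,160),250)
pick(g,8,25,0.65,100); w=ctrl.current_gripper_width()
ctrl.servo_line((*g,150),200); st("lift")
c,a=INS["pliers"]; place(np.array(c)+18*u(a),a,37.5,min(w+.1,.52),150)
ctrl.move_to((485,-290,250),R(0)); ctrl.pause(.15)
im=ctrl.capture("wrist"); cv2.imwrite("pics/chk.png",cv2.resize(im[:,:,::-1],(800,600),interpolation=cv2.INTER_CUBIC)); st("")
```

```text
down t 32.0 w 0.651 F 0.0 f [0.4 0.1 0.1] z 24.9
grip t 32.4 w 0.305 F 93.0 f [-2.6 -1.2  8.1] z 25.9
lift t 33.2 w 0.3 F 94.1 f [-0.2  0.  -2.6] z 148.9
over t 36.1 w 0.302 F 94.1 f [ 0.1  0.2 -0.8] z 150.0
placed t 37.5 w 0.305 F 95.0 f [-2.   1.7  8.7] z 37.9
rel t 37.7 w 0.402 F 0.0 f [ 0.   0.2 -0.6] z 37.2
 t 39.2 w 0.404 F 0.0 f [0.2 0.3 0. ] z 248.4
```

View pics/chk.png

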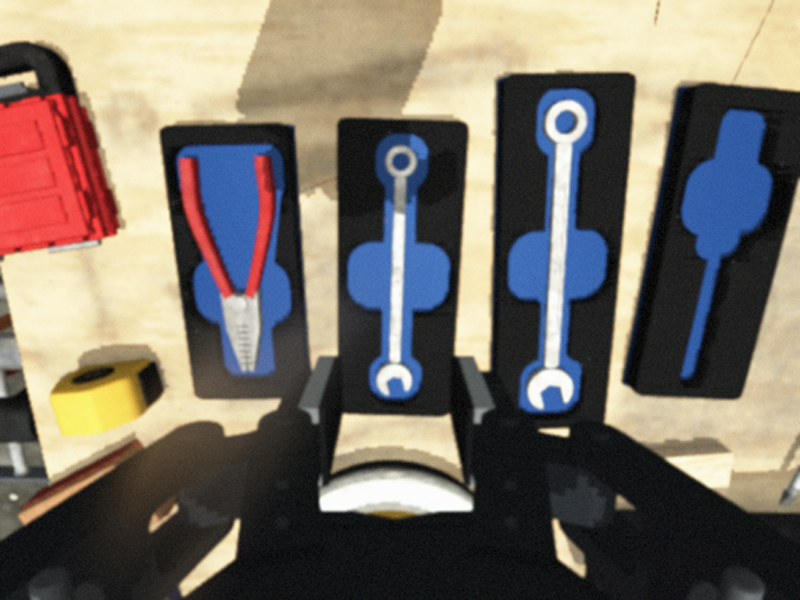

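The two spanners and the pliers lie in their cut-outs: pliers (230,270), small (398,270), large (560,250). Next is the screwdriver: grip it, lift slowly a little and look.

Run:
```python
from h import *
g=np.array([431.6,101.5])+2*u(-2.9)
pick(g,-2.9,28,0.65,110); w=ctrl.current_gripper_width()
ctrl.servo_line((*g,45),30); st("lift")
p=ctrl.camera_params("wrist"); im=ctrl.capture("wrist"); im2=ctrl.capture("side")
print(w2p(ctrl.camera_params("side"),[(500,100,20)]))
cv2.imwrite("pics/sd.png",cv2.resize(im2[140:240,180:330,::-1],(800,533),interpolation=cv2.INTER_CUBIC))
```

```text
down t 42.2 w 0.65 F 0.0 f [-0.3 -0.1  0.7] z 27.9
grip t 42.6 w 0.294 F 108.4 f [-1.5  0.2  8.2] z 28.5
lift t 43.3 w 0.299 F 108.0 f [-0.5  0.8 -1.9] z 45.0
[[240.91468018 196.42984341]]
```

View pics/sd.png

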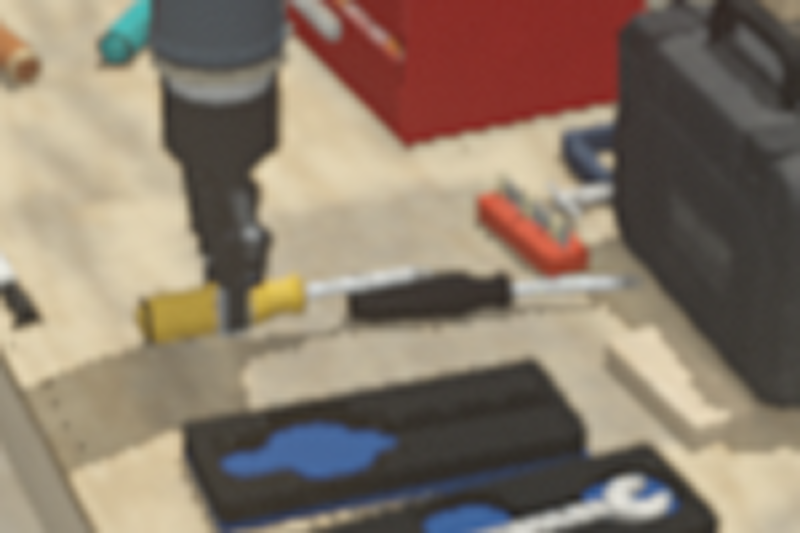

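The black look-alike rolled gently off onto the bench at crop (430,295), beside the now clear yellow blade. The bit box at (535,230) is untouched. Place it.

Run:
```python
from h import *
g=np.array([431.6,101.5])+2*u(-2.9)
ctrl.servo_line((*g,140),80); st("lift")
c,a=INS["screwdriver"]; place(np.array(c)-40*u(a),a,36.8,ctrl.current_gripper_width()+.12)
ctrl.move_to((475,-150,270),R(0)); ctrl.pause(.15)
p=ctrl.camera_params("wrist"); im=ctrl.capture("wrist"); cv2.imwrite("pics/chk2.png",cv2.resize(im[:,:,::-1],(800,600),interpolation=cv2.INTER_CUBIC)); st("")
for k in ("large_spanner","small_spanner"):
    for r in ctrl.regions_of("wrist",k)[:1]:
        v,uu=np.nonzero(r["pixels"]); print(k,INS[k],*axis_fit(p2w(p,np.c_[uu,v],19)))
```

```text
lift t 44.7 w 0.299 F 108.0 f [-1.2 -0.2 -2.3] z 139.6
over t 45.4 w 0.298 F 108.1 f [-0.  -0.2 -2.2] z 139.7
placed t 46.7 w 0.297 F 108.3 f [-0.6  2.   0.1] z 36.5
rel t 46.9 w 0.418 F 0.0 f [0.  0.  0.9] z 36.7
 t 48.4 w 0.419 F 0.0 f [0.3 0.5 0.7] z 268.4
large_spanner ((489.2, -172.3), 1.65) [ 489.54984007 -172.82478   ] 1.7809557345556808 229.85883658368786 [0.00695999 0.29881834]
small_spanner ((497.8, -290.3), -1.81) [ 497.84553326 -291.49944689] -1.8674101368355303 186.00356361686812 [0.00638554 0.13392986]
```

View pics/chk2.png

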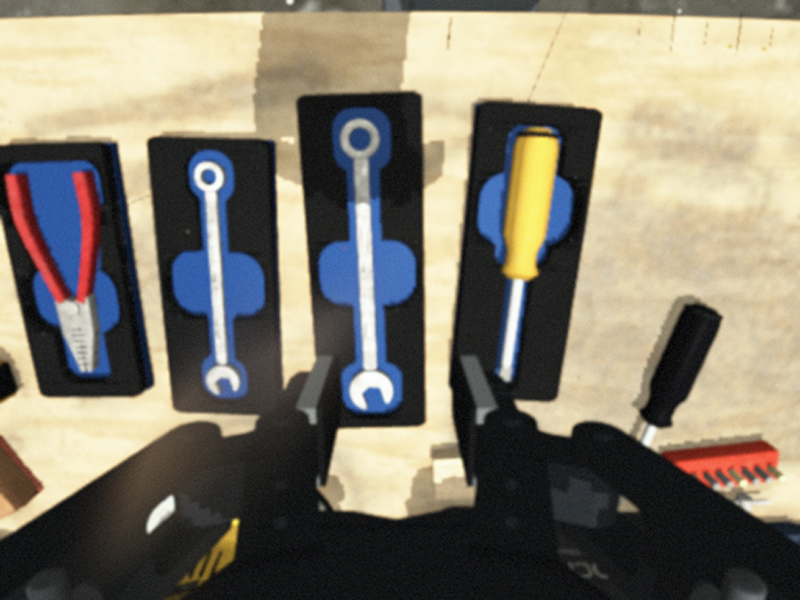

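Run:
```python
from h import *
ims=[]
for x,y in ((485,-60),(490,-408)):
    ctrl.move_to((x,y,200),R(0)); ctrl.pause(.15); p=ctrl.camera_params("wrist"); ims.append(ctrl.capture("wrist")[20:320,156:356])
    if y<-400:
        r=ctrl.regions_of("wrist","pliers")[0]; v,uu=np.nonzero(r["pixels"]); w=p2w(p,np.c_[uu,v],20); e=u(.8); n=np.array([-e[1],e[0]]); s=(w-INS["pliers"][0])@e; l=(w-INS["pliers"][0])@n; b=np.linspace(s.min(),s.max(),9)
        print(s.min(),s.max(),[(round(l[k].min()),round(l[k].max())) for k in [(s>=b[i])&(s<=b[i+1]) for i in range(8)]])
cv2.imwrite("pics/chk3.png",cv2.resize(np.hstack(ims)[:,:,::-1],(800,600),interpolation=cv2.INTER_CUBIC))
```

```text
-80.03502906805501 80.36096233529685 [(-34, 31), (-35, 31), (-33, 28), (-26, 24), (-19, 18), (-14, 14), (-13, 13), (-8, 9)]
```

View pics/chk3.png

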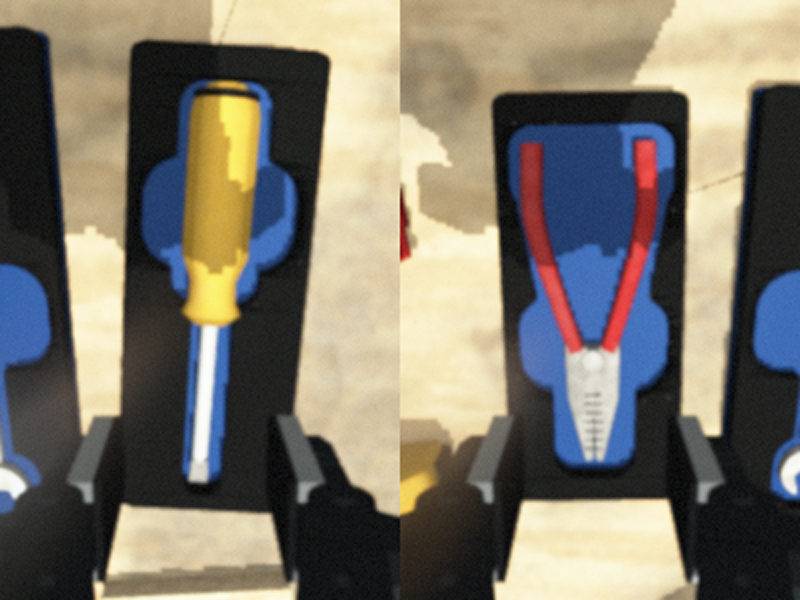

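Both close views show the tools seated inside their cut-outs with blue margin around them: screwdriver (220,280), pliers (590,300). Handing in.

```bash
python3 -c "
from station import ctrl
print(ctrl.sign_off(), ctrl.current_time_s())"
```

```text
the job is handed in; nothing more can be done
the job is handed in; nothing more can be done
```

All four tools looked seated in their own inserts in the final wrist-camera views and I handed the job in at about 50 s of 104 s; no verdict was returned, the bit box was not touched, and the black look-alike lying on the yellow blade rolled onto the bench when I lifted it.

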